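# Put the can-seamer change plates back in their rack

### The job

Put the two round change plates of the can seamer away in the white two-storey rack, holding each by its black grip: first the big plate into the wide lower slot, then the small plate into the narrow upper slot. Slide each one in flat, disc first, until the disc is all the way in against the stop at the back of its slot, and let go of it.

Things in the scene. Friction and masses are not known exactly. Their poses are not given: they have to be found in the camera images.
- big_plate: Loose dark grey anodised disc, 99 mm across, 5 mm thick, 0.12 kg, lying flat; a 24 mm wide flat tongue at its rim carries an upright black grip block. Origin: centre of the disc's underside; z up; x points from the grip to the disc (the end that enters the slot first). Grip centre 100 mm along -x; block 26 mm long (x), 12 mm thick (y), from 5 to 50 mm above the underside.
- small_plate: The same with a disc 73 mm across, 5 mm thick, 0.09 kg. Origin: centre of the disc's underside; z up; x from the grip to the disc. Grip centre 80 mm along -x; block 26 mm long (x), 12 mm thick (y), from 5 to 50 mm above the underside. (A square plate with the same grip lies about too; it is not wanted.)
- low_slot (a point): Where the big plate's origin is when home in the lower slot of the fixed white two-storey rack: on the slot floor, 15 mm above the table; x points level into the slot, y across, z up. Slot 120 mm wide, 28 mm high; mouth 55 mm along -x, stop 50 mm along +x. A big plate at home has its grip in front of the mouth, its top 65 mm above the table.
- high_slot (a point): Where the small plate's origin is when home in the upper slot, above the lower: on the slot floor, 85 mm above the table; x points level into the slot, y across, z up. Slot 94 mm wide, 28 mm high; mouth 42 mm along -x (26 mm behind the lower mouth), stop 37 mm along +x. Rack top 118 mm above the table. A plate here hangs over the lower mouth, so it goes in last.
There are look-alikes about, which are no part of the job. Of the things that look like the part that bears low_slot, the larger one is meant.

How it is judged:
By the outcome, as a careful person would: the job done as asked, in the order asked, and still so for the second after the job is handed in, with the robot touching nothing.
It also fails if it takes over 64 s, if anything falls off the work surface, if the arm or the gripper's body presses on something with over 40 N, if the wrist force passes 120 N, or if a joint passes its speed limit or range.

### The arm

A 7-joint arm with a two-finger parallel gripper is mounted at the origin on the work surface. World frame = base frame: x ahead of the robot, y to its left, z up, the work surface at z = 0. Lengths are in m, angles in rad, forces in N, time in s.
With the tool pointing down it reaches from about 0.35 to 0.9 m from the base axis. Payload 8.1 kg.
Tool frame: the origin (TCP) lies on the centre line of the jaws, within the pads' length; the fingertips stand 14 mm ahead of it and the grasp point (between the pads) lies 5 mm behind it; z points along the fingers, y is the direction in which the jaws open and shut (so a half turn about z gives the same grasp; the last joint's range is limited). The gripper opens to 92 mm and grips with 3 to 60 N. Pads are 19 mm wide; open, the fingers measure 130 mm over their backs; the gripper's body (75 mm by 190 mm) begins 47 mm behind the grasp point.
Start: joints at [-1.245, 0.434, 0.025, 1.573, -0.012, 1.134, -0.075], TCP at [0.26, 0.568, 0.211] pointing down, gripper open.
Joint ranges: [-2.62, 2.62], [-0.44, 2.09], [-1.27, 1.32], [0.08, 2.57], [-1.32, 4.46], [0.12, 2], [-2.74, 2.74]. Speed limits (rad/s): [2.22, 2.22, 3.01, 3.01, 3.14, 3.14, 3.14].

### API

Orientations are given as a rotation vector (axis times angle).
In Python, from cell import arm, optics gives the robot as it stands.
- The arm moves only by the shell command python3 -m creep 'ROWS' [FORCE]. ROWS is JSON, a list of rows, each an object with "translation": the shift along the tool's x, y, z in m, a list of three; "rot": the turn, a rotation vector about the tool's x, y, z in degrees, a list of three; "jaw": the finger opening in m, from 0 to 0.0918. In form: [{"translation": [x, y, z], "rot": [wx, wy, wz], "jaw": jaw}, ...]. A call has 1 to 12 rows; each row shifts and turns the commanded pose from where the row before left it, along the tool's axes as they then stand; what a row does not reach is not made up. A row lasts 1/12 s, in which the tool goes at most 41.7 mm and 7.16 degrees, less where a joint would pass 70% of its speed; a pose out of reach is approached as far as the arm can. A call is refused whole if a number of a shift passes 0.0417 or a number of a turn 7.16, either way. A call with a gripper value outside its range is refused whole. The fingers move at their own pace and stop on an object; FORCE is the grip in N (left out, the last holds). Time passes only in rows, so rows that do not move let the fingers close. It gives the time, the measured TCP pose, the force and the opening at its end, in the units of the state.
- arm.observe(): the state, without advancing time (a new reading comes with each control period).
- optics.get_image(name): name is "scene" or "top"; returns the picture (420x560x3 uint8, red, green, blue); there is no depth.
- optics.camera_info(name): a dict with "fx", "fy", "cx", "cy" (pixels), "R" (3x3) and "t" (3): a world point X has camera coordinates R X + t. Camera axes: x right, y down, z forward; pixel columns grow to the right and rows downward; lengths in m; the calibration is good to about 2 mm. A picture is of the moment at which its call begins. camera_info takes no time and is no camera call.
- arm.sign_off(): hands the job in, once; it reports no verdict.
Trained networks look in the newest picture that a camera, given by its name, has taken for a name from the list of things; names that differ only in an ending like _2 or _b are one class to them, and where a whole thing is asked for, a point or a joint stands for the part that bears it (a point fixed in the world has none). Each returns a list of dicts, best first, with "score" (0 to 1); they miss things now and then, are a little off and sometimes report something else, mostly with a low value. They report only what shows in the picture. A call takes as long as a camera call. They do not tell look-alikes from the thing itself.
- optics.boxes_of(camera, thing): "location" ([column, row] in pixels, amid what is visible of it).
- optics.pinpoint(camera, thing): "location" ([column, row] in pixels: a listed point, or the origin of a listed thing).
The state is a dict: "clock": time; "joints": joint angles; "dq": joint speeds; "joint_efforts": joint torques, N m; "position": TCP position; "ee_rot": TCP orientation; "force": force on the tool from outside, world axes, zero at the start; "ft_torque": the same for the moment, N m; "width": opening from 0.0 (shut) to 1.0 (fully open).
Only numpy, scipy, OpenCV 4.12 (cv2) and the standard library are available. Lean on these libraries where they do the work, as an engineer would, in place of code of your own. Each camera call takes 0.05 s, during which the arm holds its last target.

## Working session

There is one attempt and no reset: what is moved stays moved. The work goes in short steps, Python scripts to look and compute and a shell command to move; the robot and the scene stay as the last step left them, time stands still between calls to the robot, and variables do not carry over. Pictures are saved under pics/ and viewed, and the job is handed in when it is done.

```bash
ls; mkdir -p pics; python3 - <<'E'
from cell import arm, optics
import cv2, numpy as np
print(arm.observe())
for n in("scene","top"):
    im=optics.get_image(n); cv2.imwrite(f"pics/{n}0.png",im[:,:,::-1])
    c=optics.camera_info(n); print(n,c)
    for t in("big_plate","small_plate","low_slot","high_slot"):
        print(n,t,[(np.round(d["location"],1).tolist(),round(d["score"],2)) for d in optics.pinpoint(n,t)],'BOX',[(np.round(d["location"],1).tolist(),round(d["score"],2)) for d in optics.boxes_of(n,t)])
E
```

```text
pics
{'clock': 0.0, 'joints': array([-1.2446004 ,  0.43521443,  0.02498104,  1.57410172, -0.01160352,
        1.13398083, -0.07507712]), 'dq': array([-0.00027482,  0.00071224, -0.00158705, -0.00110391, -0.00027049,
        0.00096486, -0.00106839]), 'joint_efforts': array([-9.50814092e-05, -6.67839646e+01,  9.84813608e-01, -3.14468408e+01,
       -6.05895510e-02,  4.27459949e-02,  1.69852106e-04]), 'position': array([0.25969564, 0.56790582, 0.2100486 ]), 'ee_rot': array([-6.6844738e-01, -3.0694578e+00,  2.4304882e-03]), 'force': array([ 0.25422608,  0.48315105, -0.62335675]), 'ft_torque': array([-0.01663873, -0.00786134, -0.00431491]), 'width': 0.9973144996312416}
scene {'fx': 413.51803785253503, 'fy': 413.51803785253503, 'cx': 282.2491722255849, 'cy': 210.16975211245517, 'R': array([[ 0.26917857,  0.96308954, -0.00120285],
       [ 0.55594634, -0.15640375, -0.81637095],
       [-0.78642645,  0.21908084, -0.57752664]]), 't': array([-0.073845  , -0.24777742,  1.27404011])}
scene big_plate [([347.1, 196.5], 0.73)] BOX [([352.1, 195.4], 0.59)]
scene small_plate [([410.7, 248.6], 0.68)] 
[... 216 characters left out ...]
p {'fx': 442.0963743194619, 'fy': 442.0963743194619, 'cx': 288.07598584811296, 'cy': 218.28231589126716, 'R': array([[ 0.02661748, -0.99962921,  0.00573981],
       [-0.99326227, -0.02709493, -0.11267623],
       [ 0.11278997, -0.00270198, -0.99361518]]), 't': array([-0.06035464,  0.54385817,  0.95371796])}
top big_plate [([215.8, 274.9], 0.83)] BOX [([210.1, 270.6], 0.94)]
top small_plate [([198.4, 182.0], 0.79), ([216.8, 271.9], 0.31)] BOX [([193.4, 181.5], 0.95)]
top low_slot [([403.8, 274.7], 0.9), ([395.5, 188.6], 0.39)] BOX [([412.3, 275.9], 0.83), ([391.3, 194.5], 0.72)]
top high_slot [([399.1, 190.3], 0.88), ([417.1, 271.6], 0.68)] BOX [([392.0, 195.0], 0.84), ([414.7, 273.9], 0.81)]
```

View pics/scene0.png

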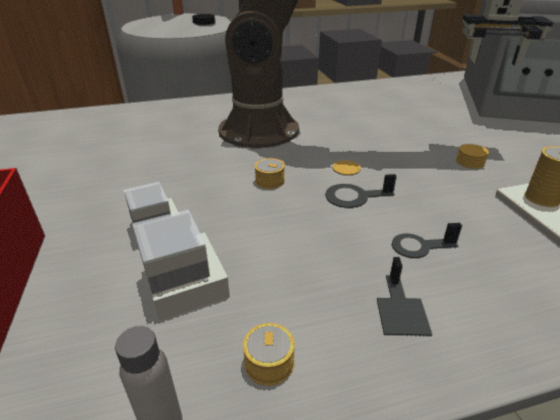

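View pics/top0.png

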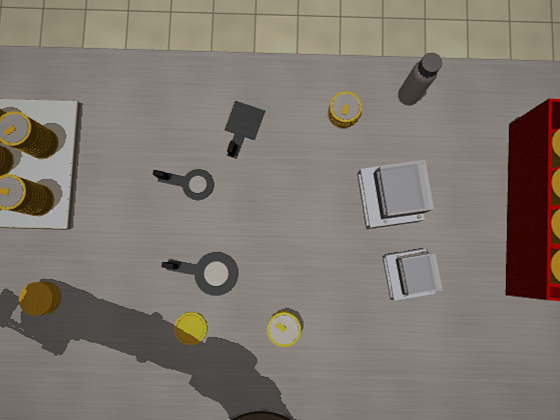

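```bash
cat > h.py <<'E'
import numpy as np, cv2
from cell import arm, optics
from scipy.spatial.transform import Rotation as Ro
def w(cam,px,z):
    c=optics.camera_info(cam);R=np.array(c["R"]);t=np.array(c["t"])
    d=R.T@np.array([(px[0]-c["cx"])/c["fx"],(px[1]-c["cy"])/c["fy"],1]);o=-R.T@t
    return o+d*(z-o[2])/d[2]
def p(cam,X):
    c=optics.camera_info(cam);x=np.array(c["R"])@np.array(X,float)+c["t"]
    return np.array([c["fx"]*x[0]/x[2]+c["cx"],c["fy"]*x[1]/x[2]+c["cy"]])
E
python3 - <<'E'
from h import *
im=cv2.imread("pics/top0.png")
cv2.imwrite("pics/c1.png",cv2.resize(im[150:240,345:445],None,fx=6,fy=6,interpolation=cv2.INTER_CUBIC))
cv2.imwrite("pics/c2.png",cv2.resize(im[160:300,145:255],None,fx=5,fy=5,interpolation=cv2.INTER_CUBIC)[:, :])
s=cv2.imread("pics/scene0.png")
cv2.imwrite("pics/c3.png",cv2.resize(s[200:310,120:240],None,fx=5,fy=5,interpolation=cv2.INTER_CUBIC))
for n,px,z in (("bigdisc",(216.5,273.5),.005),("biggrip",(170,264.5),.05),("smalldisc",(198.3,184),.005),("smallgrip",(160,174),.05)): print(n,w("top",px,z))
E
```

```text
bigdisc [0.4187203  0.11206191 0.005     ]
biggrip [0.4359864  0.20605071 0.05      ]
smalldisc [0.62204357 0.16311115 0.005     ]
smallgrip [0.63365612 0.23930601 0.05      ]
```

View pics/c1.png

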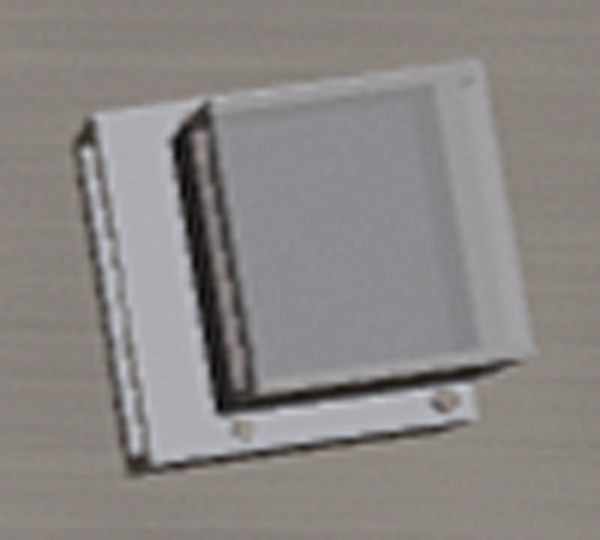

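View pics/c2.png

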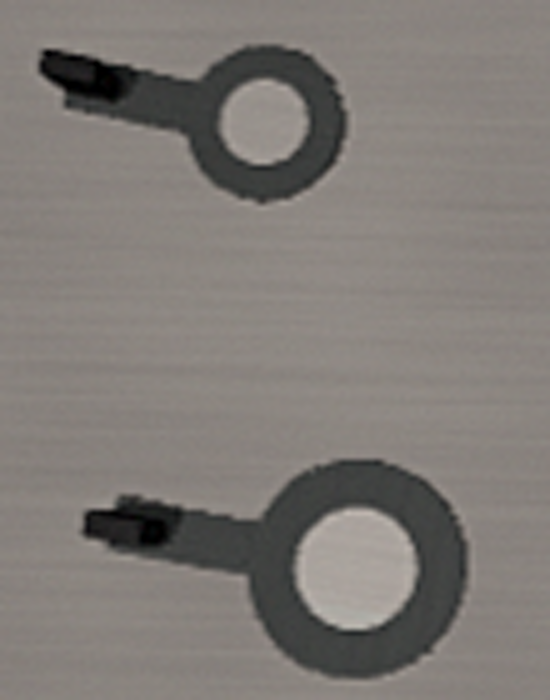

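View pics/c3.png

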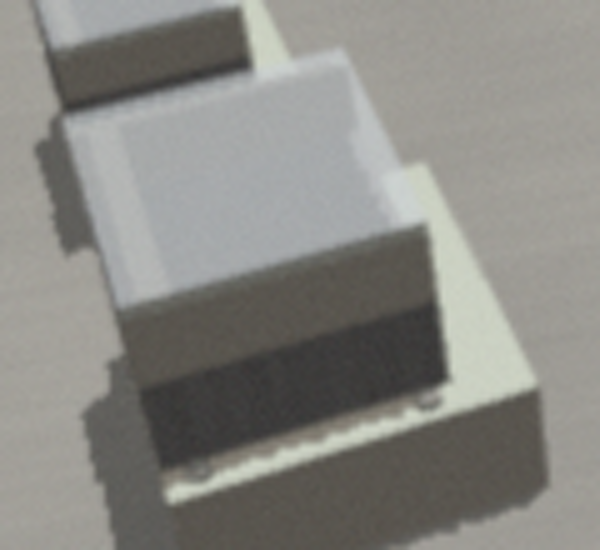

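```bash
python3 - <<'E'
from h import *
f=lambda a:(a[0]/6+345-.42,a[1]/6+150-.42)
P=[w("top",f(a),.118)for a in((212,100),(252,395),(530,355),(478,60))]
for q in P: print(q.round(4))
for i in range(4):
    d=P[(i+1)%4]-P[i]; print(np.linalg.norm(d).round(4), np.degrees(np.arctan2(d[1],d[0])).round(1))
for z in(.046,.05,.06,.07,.08):
    a,b,c=[w("top",f(a),z) for a in((95,115),(150,465),(478,418))]; print(z,a[:2].round(4),b[:2].round(4),np.linalg.norm(a-b).round(4),np.degrees(np.arctan2(*(b-a)[1::-1])).round(1),np.linalg.norm(c-b).round(4))
for a in ((75,135),(130,472)): print(w("top",f(a),0))
g=lambda a:(a[0]/5+120-.4,a[1]/5+200-.4)
for a in((65,118),(125,308),(425,228),(342,55)): print("scene roof",w("scene",g(a),.118).round(4))
for z in(.046,.06,.07): print("scene deck",z,[w("scene",g(a),z)[:2].round(4) for a in((165,500),(540,388),(420,165))])
for n in("scene","top"):
  c=optics.camera_info(n);print(-np.array(c["R"]).T@c["t"])
E
```

```text
[ 0.6483 -0.2316  0.118 ]
[ 0.5467 -0.2455  0.118 ]
[ 0.563 -0.34   0.118]
[ 0.6649 -0.3231  0.118 ]
0.1026 -172.2
0.0959 -80.2
0.1033 9.4
0.093 100.3
0.046 [ 0.6588 -0.2035] [ 0.5291 -0.2246] 0.1314 -170.7 0.1218
0.05 [ 0.6578 -0.2028] [ 0.5287 -0.2238] 0.1309 -170.7 0.1213
0.06 [ 0.6555 -0.2011] [ 0.5277 -0.222 ] 0.1295 -170.7 0.12
0.07 [ 0.6532 -0.1995] [ 0.5267 -0.2201] 0.1281 -170.7 0.1188
0.08 [ 0.6508 -0.1978] [ 0.5257 -0.2182] 0.1268 -170.7 0.1175
[ 0.66134922 -0.20341501  0.        ]
[ 0.53068892 -0.22563889  0.        ]
scene roof [ 0.5625 -0.3394  0.118 ]
scene roof [ 0.6647 -0.3208  0.118 ]
scene roof [ 0.652  -0.2307  0.118 ]
scene roof [ 0.5508 -0.2472  0.118 ]
scene deck 0.046 [array([ 0.6742, -0.3222]), array([ 0.6569, -0.2011]), array([ 0.5264, -0.2252])]
scene deck 0.06 [array([ 0.6881, -0.3201]), array([ 0.6713, -0.2024]), array([ 0.5446, -0.2259])]
scene deck 0.07 [array([ 0.6981, -0.3185]), array([ 0.6817, -0.2034]), array([ 0.5576, -0.2263])]
[ 1.15956728 -0.24675175  0.53342499]
[ 0.43423047 -0.04301954  1.00925495]
```

```bash
cat > fit.py <<'E'
from h import *
from scipy.optimize import minimize
def hull(m,cam,pts,off,s):
    q=np.array([p(cam,X) for X in pts])
    q=((q-off+.5)*s-.5); cv2.fillConvexPoly(m,cv2.convexHull(np.round(q*16).astype(np.int32).reshape(-1,1,2)),1,shift=4)
def render(cam,x,y,a,r,g,off,wh,s,z0=0):
    m=np.zeros((wh[1]*s,wh[0]*s),np.uint8)
    c,n=np.cos(a),np.sin(a); T=lambda L:[(x+c*u-n*v,y+n*u+c*v,z0+h) for u,v,h in L]
    th=np.linspace(0,2*np.pi,48)
    hull(m,cam,T([(r*np.cos(t),r*np.sin(t),h) for t in th for h in(0,.005)]),off,s)
    hull(m,cam,T([(u,v,h) for u in(-g-.013,-r*.9) for v in(-.012,.012) for h in(0,.005)]),off,s)
    hull(m,cam,T([(u,v,h) for u in(-g-.013,-g+.013) for v in(-.006,.006) for h in(.005,.05)]),off,s)
    return m
def target(im,off,wh,s,thr=95):
    c=im[off[1]:off[1]+wh[1],off[0]:off[0]+wh[0]].max(axis=2)
    c=cv2.resize(c,None,fx=s,fy=s,interpolation=cv2.INTER_CUBIC)
    m=(c<thr).astype(np.uint8)
    k,l,st,_=cv2.connectedComponentsWithStats(m); m=(l==1+np.argmax(st[1:,4])).astype(np.uint8)
    cs,_=cv2.findContours(m,cv2.RETR_EXTERNAL,cv2.CHAIN_APPROX_NONE); cv2.drawContours(m,cs,-1,1,-1)
    return m
def fit(views,r,g,x0,s=4,z0=0):
    ts=[(cam,off,wh,target(im,off,wh,s)) for cam,im,off,wh in views]
    f=lambda v:sum((render(c,v[0],v[1],v[2],r,g,o,wh,s,z0)!=t).sum()/t.sum() for c,o,wh,t in ts)
    b=minimize(f,x0,method="Nelder-Mead",options=dict(initial_simplex=[x0]+[np.array(x0)+d for d in np.diag([.006,.006,.08])],xatol=1e-5,fatol=1e-5))
    return b.x,b.fun
E
python3 - <<'E'
from fit import *
T=cv2.imread("pics/top0.png");S=cv2.imread("pics/scene0.png")
for nm,r,g,x0,vt,vs in(("big",.0495,.1,[.4187,.112,-1.75],((155,245),(95,60)),((320,165),(82,46))),("small",.0365,.08,[.622,.163,-1.72],((145,160),(80,48)),((382,215),(88,46)))):
    for vv in ([("top",T,*vt)],[("scene",S,*vs)],[("top",T,*vt),("scene",S,*vs)]):
        b,f=fit(vv,r,g,x0); d=np.array([np.cos(b[2]),np.sin(b[2])])
        print(nm,b.round(4),np.degrees(b[2]).round(1),"err",round(f,3),"grip",(b[:2]-g*d).round(4))
th=np.radians(-80.4);d=np.array([np.cos(th),np.sin(th)])
print(p("top",[.6031,-.2677,.015]),p("top",[.6053,-.2805,.085]))
R=Ro.from_rotvec(arm.observe()["ee_rot"]).as_matrix();print(R.round(3))
E
```

```text
Traceback (most recent call last):
  File "fit.py", line 24, in fit
    b=minimize(f,x0,method="Nelder-Mead",options=dict(initial_simplex=[x0]+[np.array(x0)+d for d in np.diag([.006,.006,.08])],xatol=1e-5,fatol=1e-5))
  File "fit.py", line 23, in <lambda>
    f=lambda v:sum((render(c,v[0],v[1],v[2],r,g,o,wh,s,z0)!=t).sum()/t.sum() for c,o,wh,t in ts)
               ~~~^^^^^^^^^^^^^^^^^^^^^^^^^^^^^^^^^^^^^^^^^^^^^^^^^^^^^^^^^^^^^^^^^^^^^^^^^^^^^^
  File "fit.py", line 23, in <genexpr>
    f=lambda v:sum((render(c,v[0],v[1],v[2],r,g,o,wh,s,z0)!=t).sum()/t.sum() for c,o,wh,t in ts)
                    ~~~~~~^^^^^^^^^^^^^^^^^^^^^^^^^^^^^^^^
  File "fit.py", line 10, in render
    hull(m,cam,T([(r*np.cos(t),r*np.sin(t),h) for t in th for h in(0,.005)]),off,s)
    ~~~~^^^^^^^^^^^^^^^^^^^^^^^^^^^^^^^^^^^^^^^^^^^^^^^^^^^^^^^^^^^^^^^^^^^^^^^^^^^
  File "fit.py", line 4, in hull
    q=np.array([p(cam,X) for X in pts])
                ~^^^^^^^
  File "h.py", line 9, in p
    c=optics.camera_info(cam);x=np.array(c["R"])@np.array(X,float)+c["t"]
ValueError: time passes only in moves, steps and waits
```

```bash
cat > h.py <<'E'
import numpy as np, cv2, functools
from cell import arm, optics
from scipy.spatial.transform import Rotation as Ro
ci=functools.lru_cache(optics.camera_info)
def w(cam,px,z):
    c=ci(cam);R=np.array(c["R"]);t=np.array(c["t"])
    d=R.T@np.array([(px[0]-c["cx"])/c["fx"],(px[1]-c["cy"])/c["fy"],1]);o=-R.T@t
    return o+d*(z-o[2])/d[2]
def p(cam,X):
    c=ci(cam);x=np.array(c["R"])@np.array(X,float)+c["t"]
    return np.array([c["fx"]*x[0]/x[2]+c["cx"],c["fy"]*x[1]/x[2]+c["cy"]])
E
python3 - <<'E'
from fit import *
T=cv2.imread("pics/top0.png");S=cv2.imread("pics/scene0.png")
for nm,r,g,x0,vt,vs in(("big",.0495,.1,[.4187,.112,-1.75],((155,245),(95,60)),((320,165),(82,46))),("small",.0365,.08,[.622,.163,-1.72],((145,160),(80,48)),((382,215),(88,46)))):
    for vv in ([("top",T,*vt)],[("scene",S,*vs)],[("top",T,*vt),("scene",S,*vs)]):
        b,f=fit(vv,r,g,x0); d=np.array([np.cos(b[2]),np.sin(b[2])])
        print(nm,b.round(4),np.degrees(b[2]).round(1),"err",round(f,3),"grip",(b[:2]-g*d).round(4))
print(p("top",[.6031,-.2677,.015]),p("top",[.6053,-.2805,.085]))
o=arm.observe()
R=Ro.from_rotvec(o["ee_rot"]).as_matrix();print(R.round(3),o["clock"],o["position"])
E
```

```text
big [ 0.4198  0.1135 -1.7222] -98.7 err 0.027 grip [0.4349 0.2123]
big [ 0.4163  0.1151 -1.7304] -99.1 err 0.102 grip [0.4322 0.2138]
big [ 0.4194  0.1136 -1.7297] -99.1 err 0.138 grip [0.4352 0.2124]
small [ 0.6223  0.1648 -1.7503] -100.3 err 0.032 grip [0.6366 0.2436]
small [ 0.6204  0.1665 -1.7474] -100.1 err 0.105 grip [0.6345 0.2452]
small [ 0.6221  0.1646 -1.7527] -100.4 err 0.144 grip [0.6365 0.2433]
[386.09269833 196.51224243] [399.57456273 190.32256339]
[[-0.909  0.416  0.   ]
 [ 0.416  0.909  0.   ]
 [-0.     0.    -1.   ]] 0.9 [0.25991193 0.56843354 0.21086899]
```

```bash
python3 -m creep '[{"translation":[0,0,0],"rot":[0,0,6.2],"jaw":0.06},{"translation":[0,0,0],"rot":[0,0,6.2],"jaw":0.06},{"translation":[0,0,0],"rot":[0,0,6.2],"jaw":0.06},{"translation":[0,0,0],"rot":[0,0,6.2],"jaw":0.06},{"translation":[0,0,0],"rot":[0,0,6.2],"jaw":0.06},{"translation":[0,0,0],"rot":[0,0,6.2],"jaw":0.06},{"translation":[0,0,0],"rot":[0,0,6.2],"jaw":0.06},{"translation":[0,0,0],"rot":[0,0,6.2],"jaw":0.06},{"translation":[0,0,0],"rot":[0,0,6.2],"jaw":0.06},{"translation":[0,0,0],"rot":[0,0,6.2],"jaw":0.06},{"translation":[0,0,0],"rot":[0,0,6.2],"jaw":0.06},{"translation":[0,0,0],"rot":[0,0,6.0],"jaw":0.06}]' 50
cat > d.py <<'E'
from h import *
import sys
def st(tx=None,yaw=None):
    o=arm.observe();R=Ro.from_rotvec(o["ee_rot"]).as_matrix()
    y=np.degrees(np.arctan2(R[1,0],R[0,0]))
    print("t",round(o["clock"],2),"pos",o["position"].round(4),"yaw",y.round(2),"zaxis",R[:,2].round(3),"F",o["force"].round(1),"T",o["ft_torque"].round(2),"w",round(o["width"]*.0918,4),"q",o["joints"].round(2))
    if tx is not None: print("tool delta mm",(R.T@(np.array(tx)-o["position"])*1000).round(1),"rot tool z",None if yaw is None else round(-((yaw-y+180)%360-180),2))
if __name__=="__main__":
    a=[float(v) for v in sys.argv[1:]]; st(a[:3] or None,a[3] if len(a)>3 else None)
E
python3 d.py .4350 .2125 .211 81.2
```

```text
clock: 1.9
position: [0.2598, 0.5685, 0.2109]
ee_rot: [-2.39, -2.039, -0.0]
force: [0.0, -0.8, -0.3]
width: 0.656
t 1.9 pos [0.2598 0.5685 0.2109] yaw 80.92 zaxis [-0.  0. -1.] F [ 0.  -0.8 -0.3] T [-0.06  0.1  -0.02] w 0.0602 q [-1.45  0.44  0.32  1.59 -0.15  1.13 -1.25]
tool delta mm [-3.239e+02  2.291e+02 -2.000e-01] rot tool z -0.28
```

```bash
python3 -m creep '[{"translation":[-0.027,0.0191,0],"rot":[0,0,0],"jaw":0.06},{"translation":[-0.027,0.0191,0],"rot":[0,0,0],"jaw":0.06},{"translation":[-0.027,0.0191,0],"rot":[0,0,0],"jaw":0.06},{"translation":[-0.027,0.0191,0],"rot":[0,0,0],"jaw":0.06},{"translation":[-0.027,0.0191,0],"rot":[0,0,0],"jaw":0.06},{"translation":[-0.027,0.0191,0],"rot":[0,0,0],"jaw":0.06},{"translation":[-0.027,0.0191,0.01],"rot":[0,0,0],"jaw":0.06},{"translation":[-0.027,0.0191,0.02],"rot":[0,0,0],"jaw":0.06},{"translation":[-0.027,0.0191,0.02],"rot":[0,0,0],"jaw":0.06},{"translation":[-0.027,0.0191,0.02],"rot":[0,0,0],"jaw":0.06},{"translation":[-0.027,0.0191,0.02],"rot":[0,0,0],"jaw":0.06},{"translation":[-0.027,0.0191,0.02],"rot":[0,0,0],"jaw":0.06}]' 50
python3 d.py .4350 .2125 .026 81.2
```

```text
clock: 2.9
position: [0.4376, 0.212, 0.1003]
ee_rot: [2.384, 2.046, 0.002]
force: [0.6, 0.7, 0.4]
width: 0.65
t 2.9 pos [0.4376 0.212  0.1003] yaw 81.25 zaxis [ 0.001  0.001 -1.   ] F [0.6 0.7 0.4] T [-0.03  0.07 -0.02] w 0.0597 q [-0.88  0.36  0.41  2.06 -0.2   0.76 -0.5 ]
tool delta mm [ 0.  -2.7 74.3] rot tool z 0.05
```

```bash
python3 -m creep '[{"translation":[0,-0.0025,0.015],"rot":[0,0,0],"jaw":0.06},{"translation":[0,0,0.015],"rot":[0,0,0],"jaw":0.06},{"translation":[0,0,0.015],"rot":[0,0,0],"jaw":0.06},{"translation":[0,0,0.015],"rot":[0,0,0],"jaw":0.06},{"translation":[0,0,0.014],"rot":[0,0,0],"jaw":0.06},{"translation":[0,0,0],"rot":[0,0,0],"jaw":0.06}]' 50
python3 d.py .4350 .2125 .026 81.2
python3 - <<'E'
from h import *
for n,c in(("scene",(320,130)),("top",(130,220))):
    im=optics.get_image(n)[:,:,::-1]; cv2.imwrite(f"pics/{n}1.png",cv2.resize(im[c[1]:c[1]+100,c[0]:c[0]+130],None,fx=4,fy=4,interpolation=cv2.INTER_CUBIC))
a,b=cv2.imread("pics/scene1.png"),cv2.imread("pics/top1.png");cv2.imwrite("pics/both1.png",cv2.resize(np.hstack([a,b]),(800,308)))
E
```

```text
clock: 3.4
position: [0.4333, 0.213, 0.025]
ee_rot: [-2.384, -2.045, 0.005]
force: [-0.5, -0.4, 0.5]
width: 0.651
t 3.4 pos [0.4333 0.213  0.025 ] yaw 81.23 zaxis [-0.003 -0.002 -1.   ] F [-0.5 -0.4  0.5] T [-0.06  0.13 -0.01] w 0.0598 q [-0.83  0.48  0.34  2.13 -0.29  0.58 -0.43]
tool delta mm [-0.3  1.7 -1. ] rot tool z 0.03
```

View pics/both1.png

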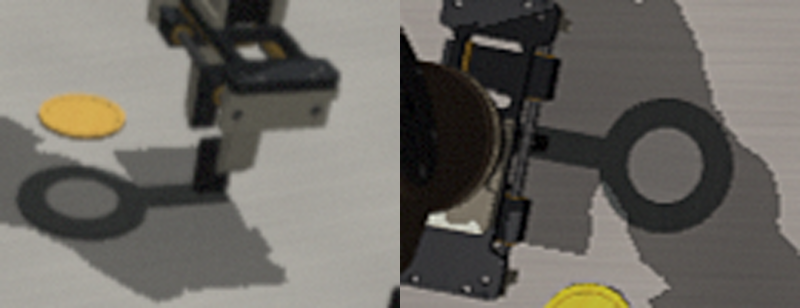

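```bash
python3 -m creep '[{"translation":[0,0.0015,0],"rot":[0,0,0],"jaw":0.03},{"translation":[0,0,0],"rot":[0,0,0],"jaw":0.02},{"translation":[0,0,0],"rot":[0,0,0],"jaw":0},{"translation":[0,0,0],"rot":[0,0,0],"jaw":0},{"translation":[0,0,0],"rot":[0,0,0],"jaw":0},{"translation":[0,0,0],"rot":[0,0,0],"jaw":0},{"translation":[0,0,0],"rot":[0,0,0],"jaw":0},{"translation":[0,0,0],"rot":[0,0,0],"jaw":0}]' 55
python3 d.py
```

```text
clock: 4.17
position: [0.4359, 0.2134, 0.0268]
ee_rot: [-2.385, -2.045, 0.0]
force: [-0.3, -0.9, 0.2]
width: 0.122
t 4.17 pos [0.4359 0.2134 0.0268] yaw 81.23 zaxis [-0.  0. -1.] F [-0.3 -0.9  0.2] T [-0.06  0.3  -0.09] w 0.0112 q [-0.82  0.48  0.34  2.12 -0.28  0.58 -0.43]
```

```bash
python3 -m creep '[{"translation":[0,0,-0.005],"rot":[0,0,0],"jaw":0},{"translation":[0,0,-0.015],"rot":[0,0,0],"jaw":0},{"translation":[0,0,-0.015],"rot":[0,0,-3],"jaw":0},{"translation":[0,0,-0.015],"rot":[0,0,-3],"jaw":0},{"translation":[0,0,0],"rot":[0,0,-3],"jaw":0},{"translation":[0,0,0],"rot":[0,0,-3],"jaw":0},{"translation":[0,0,0],"rot":[0,0,-3],"jaw":0},{"translation":[0,0,0],"rot":[0,0,-3.3],"jaw":0},{"translation":[0,0,0],"rot":[0,0,0],"jaw":0}]' 55
python3 d.py .5647 -.0409 .0768 99.6
python3 - <<'E'
from h import *
for n,c in(("scene",(300,110)),("top",(130,220))):
    im=optics.get_image(n)[:,:,::-1]; cv2.imwrite(f"pics/{n}2.png",cv2.resize(im[c[1]:c[1]+100,c[0]:c[0]+130],None,fx=4,fy=4,interpolation=cv2.INTER_CUBIC))
a,b=cv2.imread("pics/scene2.png"),cv2.imread("pics/top2.png");cv2.imwrite("pics/both2.png",cv2.resize(np.hstack([a,b]),(800,308)))
E
```

```text
clock: 4.92
position: [0.436, 0.2133, 0.0771]
ee_rot: [-2.026, -2.401, -0.0]
force: [-0.9, 0.1, -0.8]
width: 0.122
t 4.92 pos [0.436  0.2133 0.0771] yaw 99.67 zaxis [ 0.  0. -1.] F [-0.9  0.1 -0.8] T [ 0.    0.04 -0.03] w 0.0112 q [-0.8   0.39  0.3   2.08 -0.18  0.7  -0.21]
tool delta mm [-272.2   84.2    0.3] rot tool z 0.07
```

View pics/both2.png

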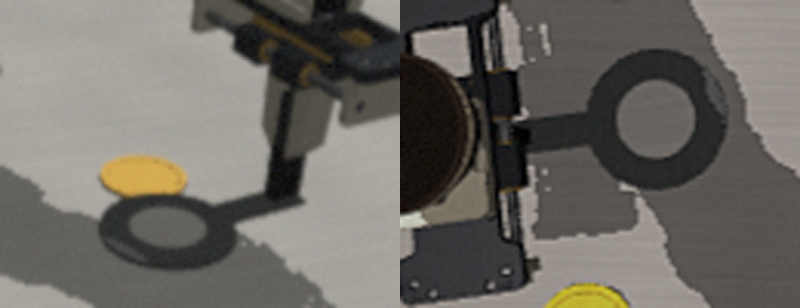

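```bash
python3 -m creep '[{"translation":[-0.015,0.0046,0],"rot":[0,0,0],"jaw":0},{"translation":[-0.027,0.0084,0],"rot":[0,0,0],"jaw":0},{"translation":[-0.028,0.0086,0],"rot":[0,0,0],"jaw":0},{"translation":[-0.028,0.0086,0],"rot":[0,0,0],"jaw":0},{"translation":[-0.028,0.0086,0.004],"rot":[0,0,0],"jaw":0},{"translation":[-0.028,0.0086,0.004],"rot":[0,0,0],"jaw":0},{"translation":[-0.028,0.0086,0.004],"rot":[0,0,0],"jaw":0},{"translation":[-0.028,0.0086,0.004],"rot":[0,0,0],"jaw":0},{"translation":[-0.028,0.0086,0.004],"rot":[0,0,0],"jaw":0},{"translation":[-0.023,0.0076,0.004],"rot":[0,0,0],"jaw":0},{"translation":[-0.011,0.0034,0],"rot":[0,0,0],"jaw":0},{"translation":[0,0,0],"rot":[0,0,0],"jaw":0}]' 55
python3 d.py .5647 -.0409 .0528 99.6
python3 - <<'E'
from h import *
for n,c in(("scene",(110,150)),("top",(240,150))):
    im=optics.get_image(n)[:,:,::-1]; cv2.imwrite(f"pics/{n}3full.png",im); cv2.imwrite(f"pics/{n}3.png",cv2.resize(im[c[1]:c[1]+150,c[0]:c[0]+200],None,fx=4,fy=4,interpolation=cv2.INTER_CUBIC))
E
```

```text
clock: 6.02
position: [0.5648, -0.0443, 0.0528]
ee_rot: [2.035, 2.392, -0.002]
force: [-0.4, 0.7, -1.2]
width: 0.122
t 6.02 pos [ 0.5648 -0.0443  0.0528] yaw 99.21 zaxis [ 0.    -0.002 -1.   ] F [-0.4  0.7 -1.2] T [-0.01 -0.    0.02] w 0.0112 q [-0.24  0.53  0.31  1.91 -0.23  0.74  0.36]
tool delta mm [ 3.4  0.5 -0. ] rot tool z -0.39
```

View pics/scene3.png

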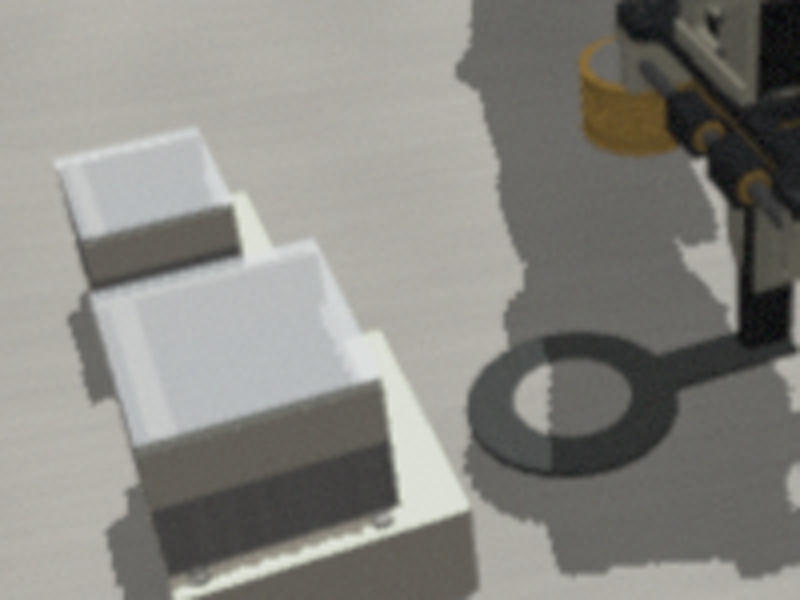

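View pics/top3.png

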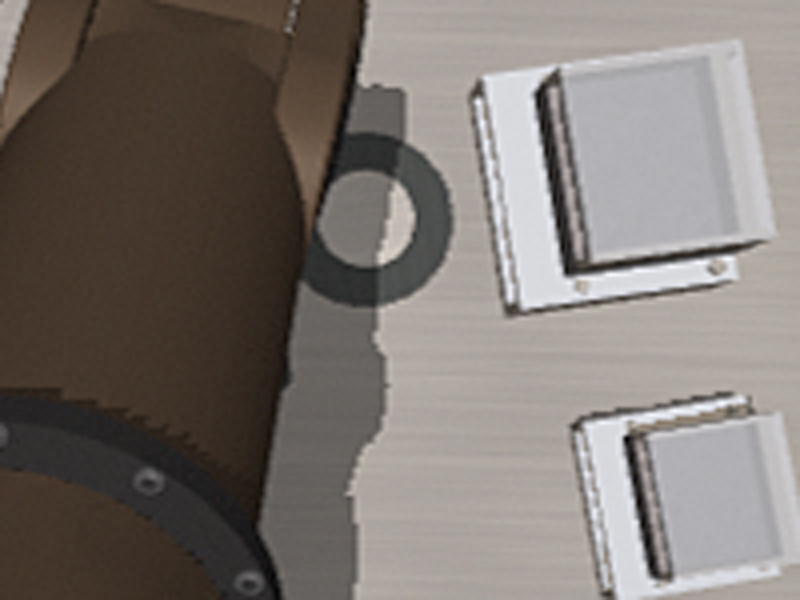

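```bash
python3 - <<'E'
from h import *
for z in(.02,.026,.031,.036): print(z,w("top",(331,205.3),z).round(4),w("scene",(253.2,250.8),z).round(4))
E
```

```text
0.02 [ 0.5787 -0.1419  0.02  ] [ 0.5735 -0.1405  0.02  ]
0.026 [ 0.5778 -0.1413  0.026 ] [ 0.5803 -0.1418  0.026 ]
0.031 [ 0.5771 -0.1408  0.031 ] [ 0.5861 -0.1428  0.031 ]
0.036 [ 0.5764 -0.1403  0.036 ] [ 0.5918 -0.1438  0.036 ]
```

```bash
python3 - <<'E'
from fit import *
S=cv2.imread("pics/scene3full.png");T=cv2.imread("pics/top3full.png")
s=4
def tgt(im,off,wh,thr):
    c=im[off[1]:off[1]+wh[1],off[0]:off[0]+wh[0]]; c=cv2.resize(c.max(axis=2),None,fx=s,fy=s,interpolation=cv2.INTER_CUBIC); return c
c=tgt(S,(222,228),(84,44),0); 
print(np.histogram(c,bins=range(40,220,10)))
m=(c<88).astype(np.uint8); cv2.imwrite("pics/m.png",np.hstack([m*255,c]))
E
```

```text
(array([ 4117,  8241,  1515,  2461,  5116,  1751, 25562,   606,   397,
         374,   391,   441,   698,  5154,   585,    40,    38]), array([ 40,  50,  60,  70,  80,  90, 100, 110, 120, 130, 140, 150, 160,
       170, 180, 190, 200, 210]))
```

View pics/m.png

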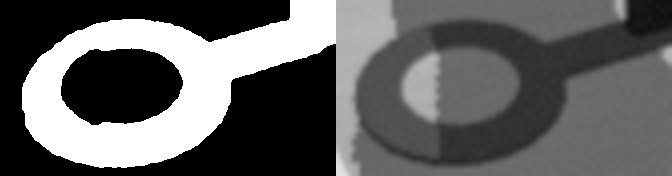

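```bash
python3 - <<'E'
from fit import *
S=cv2.imread("pics/scene3full.png"); s=4; off,wh=(222,228),(84,44)
c=cv2.resize(S[off[1]:off[1]+wh[1],off[0]:off[0]+wh[0]].max(axis=2),None,fx=s,fy=s,interpolation=cv2.INTER_CUBIC)
m=(c<88).astype(np.uint8);cs,_=cv2.findContours(m,cv2.RETR_EXTERNAL,cv2.CHAIN_APPROX_NONE);cv2.drawContours(m,cs,-1,1,-1)
m[:,280:]=0
G=np.array([.5648,-.0443,.0260]) # grip foot (underside)
def ren(dx,dy,pitch,yaw):
    R=Ro.from_euler("ZY",[yaw,pitch]).as_matrix(); k=np.zeros_like(m)
    T=lambda L:[G+[dx,dy,0]+R@np.array(q) for q in L]
    th=np.linspace(0,2*np.pi,48)
    hull(k,"scene",T([(.1+.0495*np.cos(t),.0495*np.sin(t),h) for t in th for h in(0,.005)]),off,s)
    hull(k,"scene",T([(u,v,h) for u in(-.013,.06) for v in(-.012,.012) for h in(0,.005)]),off,s)
    k[:,280:]=0; return k
f=lambda v:(ren(*v)!=m).sum()/m.sum()
for p0 in(0,.06):
  x0=np.array([0,0,p0,np.radians(-80.8)])
  b=minimize(f,x0,method="Nelder-Mead",options=dict(initial_simplex=[x0]+[x0+d for d in np.diag([.006,.006,.06,.05])]))
  print(b.x[:2].round(4),np.degrees(b.x[2:]).round(2),b.fun, "disc",(G+[*b.x[:2],0]+Ro.from_euler("ZY",[b.x[3],b.x[2]]).apply([.1,0,0])).round(4))
E
```

```text
[-0.0018  0.0012] [  1.08 -80.98] 0.027267032683591878 disc [ 0.5787 -0.1418  0.0241]
[-0.0022  0.0019] [  1.02 -80.36] 0.031504476951987916 disc [ 0.5793 -0.141   0.0242]
```

```bash
python3 -m creep '[{"translation":[0,0.0025,-0.003],"rot":[0,0,-0.4],"jaw":0},{"translation":[-0.01,0,0],"rot":[0,0,0],"jaw":0},{"translation":[-0.015,0,0],"rot":[0,0,0],"jaw":0},{"translation":[-0.015,0,0],"rot":[0,0,0],"jaw":0},{"translation":[-0.015,0,0],"rot":[0,0,0],"jaw":0},{"translation":[-0.015,0,0],"rot":[0,0,0],"jaw":0},{"translation":[-0.015,0,0],"rot":[0,0,0],"jaw":0},{"translation":[-0.01,0,0],"rot":[0,0,0],"jaw":0},{"translation":[-0.01,0,0],"rot":[0,0,0],"jaw":0},{"translation":[0,0,0],"rot":[0,0,0],"jaw":0}]' 55
python3 d.py .5864 -.1691 .0558 99.6
python3 - <<'E'
from h import *
for n,c in(("scene",(110,150)),("top",(300,130))):
    im=optics.get_image(n)[:,:,::-1]; cv2.imwrite(f"pics/{n}4full.png",im); cv2.imwrite(f"pics/{n}4.png",cv2.resize(im[c[1]:c[1]+150,c[0]:c[0]+200],None,fx=2,fy=2,interpolation=cv2.INTER_CUBIC))
cv2.imwrite("pics/both4.png",np.hstack([cv2.imread("pics/scene4.png"),cv2.imread("pics/top4.png")]))
E
```

```text
clock: 6.95
position: [0.5848, -0.1461, 0.0561]
ee_rot: [2.022, 2.402, -0.001]
force: [-0.2, -0.9, -1.2]
width: 0.122
t 6.95 pos [ 0.5848 -0.1461  0.0561] yaw 99.82 zaxis [ 0.001 -0.001 -1.   ] F [-0.2 -0.9 -1.2] T [0.01 0.04 0.04] w 0.0112 q [-0.05  0.57  0.3   1.81 -0.23  0.79  0.54]
tool delta mm [-22.9  -2.4   0.4] rot tool z 0.22
```

View pics/both4.png

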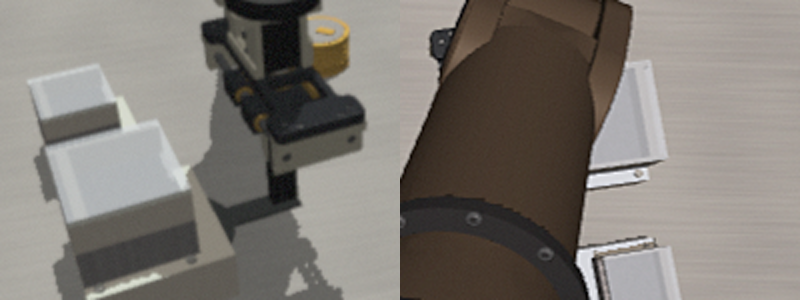

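```bash
python3 -m creep '[{"translation":[-0.006,0,0.003],"rot":[0,0,0],"jaw":0},{"translation":[-0.006,0,0.003],"rot":[0,0,0],"jaw":0},{"translation":[-0.005,0,0.002],"rot":[0,0,0],"jaw":0},{"translation":[-0.002,0,0],"rot":[0,0,0],"jaw":0},{"translation":[0,0,0],"rot":[0,0,0],"jaw":0}]' 55
python3 d.py .5864 -.1691 .0418 99.6
```

```text
clock: 7.47
position: [0.5877, -0.1635, 0.0476]
ee_rot: [-2.022, -2.404, 0.001]
force: [-0.6, -0.9, -1.8]
width: 0.123
t 7.47 pos [ 0.5877 -0.1635  0.0476] yaw 99.87 zaxis [-0. -0. -1.] F [-0.6 -0.9 -1.8] T [0.05 0.1  0.03] w 0.0113 q [-0.02  0.59  0.3   1.8  -0.23  0.78  0.57]
tool delta mm [-5.3 -2.3  5.8] rot tool z 0.27
```

```bash
python3 -m creep '[{"translation":[-0.002,0,0],"rot":[0,0,0],"jaw":0},{"translation":[-0.002,0,0],"rot":[0,0,0],"jaw":0},{"translation":[-0.002,0,0],"rot":[0,0,0],"jaw":0},{"translation":[0,0,0],"rot":[0,0,0],"jaw":0}]' 55
python3 d.py .5864 -.1691 .0418 99.6
```

```text
clock: 7.8
position: [0.589, -0.1689, 0.0479]
ee_rot: [2.021, 2.405, 0.0]
force: [0.1, 0.4, -0.6]
width: 0.123
t 7.8 pos [ 0.589  -0.1689  0.0479] yaw 99.91 zaxis [ 0. -0. -1.] F [ 0.1  0.4 -0.6] T [ 0.08  0.11 -0.05] w 0.0113 q [-0.01  0.6   0.3   1.79 -0.23  0.79  0.58]
tool delta mm [ 0.3 -2.6  6.1] rot tool z 0.31
```

```bash
python3 -m creep '[{"translation":[-0.002,0,0],"rot":[0,0,0],"jaw":0},{"translation":[-0.002,0,0],"rot":[0,0,0],"jaw":0},{"translation":[0,0,0],"rot":[0,0,0],"jaw":0}]' 55
python3 d.py .5864 -.1691 .0418 99.6
```

```text
clock: 8.05
position: [0.5893, -0.1691, 0.0476]
ee_rot: [-2.016, -2.404, -0.003]
force: [-1.4, 8.5, 1.0]
width: 0.123
t 8.05 pos [ 0.5893 -0.1691  0.0476] yaw 100.05 zaxis [-0.002  0.004 -1.   ] F [-1.4  8.5  1. ] T [ 1.84  0.42 -0.01] w 0.0113 q [-0.    0.6   0.29  1.79 -0.24  0.79  0.58]
tool delta mm [ 0.5 -2.8  5.8] rot tool z 0.45
```

```bash
python3 -m creep '[{"translation":[0.003,0,0],"rot":[0,0,0],"jaw":0},{"translation":[0,0,0.002],"rot":[0,0,0],"jaw":0},{"translation":[0,0,0.002],"rot":[0,0,0],"jaw":0},{"translation":[0,0,0],"rot":[0,0,0],"jaw":0}]' 55
python3 d.py .5864 -.1691 .0418 99.6
python3 -m creep '[{"translation":[0,0,0.001],"rot":[0,0,0],"jaw":0},{"translation":[0,0,0.001],"rot":[0,0,0],"jaw":0},{"translation":[0,0,0],"rot":[0,0,0],"jaw":0}]' 55
python3 d.py .5864 -.1691 .0418 99.6
```

```text
clock: 8.38
position: [0.5889, -0.1685, 0.0434]
ee_rot: [-2.019, -2.405, -0.001]
force: [-0.9, 6.0, 1.6]
width: 0.12
t 8.38 pos [ 0.5889 -0.1685  0.0434] yaw 99.98 zaxis [-0.001  0.001 -1.   ] F [-0.9  6.   1.6] T [1.13 0.18 0.  ] w 0.0111 q [-0.01  0.6   0.29  1.79 -0.24  0.78  0.58]
tool delta mm [-0.2 -2.6  1.6] rot tool z 0.38
clock: 8.63
position: [0.589, -0.168, 0.0416]
ee_rot: [-2.019, -2.405, -0.002]
force: [-2.1, 6.9, 2.7]
width: 0.127
t 8.63 pos [ 0.589  -0.168   0.0416] yaw 99.99 zaxis [-0.001  0.002 -1.   ] F [-2.1  6.9  2.7] T [ 1.33  0.29 -0.01] w 0.0116 q [-0.01  0.61  0.29  1.79 -0.24  0.78  0.58]
tool delta mm [-0.6 -2.8 -0.2] rot tool z 0.39
```

```bash
python3 -m creep '[{"translation":[0,0,0.001],"rot":[0,0,0],"jaw":0},{"translation":[0,0,0.001],"rot":[0,0,0],"jaw":0},{"translation":[0,0,0],"rot":[0,0,0],"jaw":0}]' 55
python3 d.py .5864 -.1691 .0418 99.6
```

```text
clock: 8.88
position: [0.5894, -0.1676, 0.0406]
ee_rot: [-2.018, -2.406, -0.003]
force: [-2.9, 9.2, 10.9]
width: 0.122
t 8.88 pos [ 0.5894 -0.1676  0.0406] yaw 100.0 zaxis [ 0.     0.002 -1.   ] F [-2.9  9.2 10.9] T [ 1.71  0.87 -0.02] w 0.0112 q [-0.01  0.61  0.29  1.79 -0.24  0.78  0.58]
tool delta mm [-0.9 -3.2 -1.2] rot tool z 0.4
```

```bash
python3 -m creep '[{"translation":[0,0,0],"rot":[0,0,0],"jaw":0.03},{"translation":[0,0,0],"rot":[0,0,0],"jaw":0.045},{"translation":[0,0,0],"rot":[0,0,0],"jaw":0.05},{"translation":[0,0,0],"rot":[0,0,0],"jaw":0.05}]' 50
python3 d.py .5864 -.1691 .0418 99.6
python3 -m creep '[{"translation":[0,0,-0.01],"rot":[0,0,0],"jaw":0.05},{"translation":[0,0,-0.02],"rot":[0,0,0],"jaw":0.05},{"translation":[0,0,-0.03],"rot":[0,0,0],"jaw":0.05},{"translation":[0,0,-0.04],"rot":[0,0,0],"jaw":0.05},{"translation":[0.02,0,-0.03],"rot":[0,0,0],"jaw":0.06},{"translation":[0.035,0,-0.01],"rot":[0,0,0],"jaw":0.06},{"translation":[0.04,0,0],"rot":[0,0,0],"jaw":0.06},{"translation":[0.04,0,0],"rot":[0,0,0],"jaw":0.06},{"translation":[0.04,0,0],"rot":[0,0,0],"jaw":0.06},{"translation":[0.04,0,0],"rot":[0,0,0],"jaw":0.06},{"translation":[0.03,0,0],"rot":[0,0,0],"jaw":0.06},{"translation":[0.02,0,0],"rot":[0,0,0],"jaw":0.06}]' 50
python3 d.py .6365 .244 .1 79.7
python3 - <<'E'
from h import *
for n,c in(("scene",(110,150)),("top",(300,130))):
    im=optics.get_image(n)[:,:,::-1]; cv2.imwrite(f"pics/{n}5full.png",im); cv2.imwrite(f"pics/{n}5.png",cv2.resize(im[c[1]:c[1]+150,c[0]:c[0]+200],None,fx=2,fy=2,interpolation=cv2.INTER_CUBIC))
cv2.imwrite("pics/both5.png",np.hstack([cv2.imread("pics/scene5.png"),cv2.imread("pics/top5.png")]))
E
```

```text
clock: 9.22
position: [0.5891, -0.1705, 0.0398]
ee_rot: [2.021, 2.404, -0.001]
force: [-0.3, 0.2, -0.6]
width: 0.365
t 9.22 pos [ 0.5891 -0.1705  0.0398] yaw 99.88 zaxis [ 0.    -0.001 -1.   ] F [-0.3  0.2 -0.6] T [-0.04 -0.05 -0.07] w 0.0335 q [-0.    0.61  0.29  1.79 -0.24  0.77  0.58]
tool delta mm [ 1.8 -2.4 -2. ] rot tool z 0.28
clock: 10.22
position: [0.5426, 0.0954, 0.1806]
ee_rot: [-2.016, -2.408, -0.002]
force: [0.2, 0.0, 0.7]
width: 0.65
t 10.22 pos [0.5426 0.0954 0.1806] yaw 100.13 zaxis [ 0.     0.001 -1.   ] F [0.2 0.  0.7] T [-0.09 -0.03 -0.03] w 0.0597 q [-0.49  0.34  0.29  1.81 -0.12  1.    0.02]
tool delta mm [129.6 118.5  80.8] rot tool z 20.43
```

View pics/both5.png

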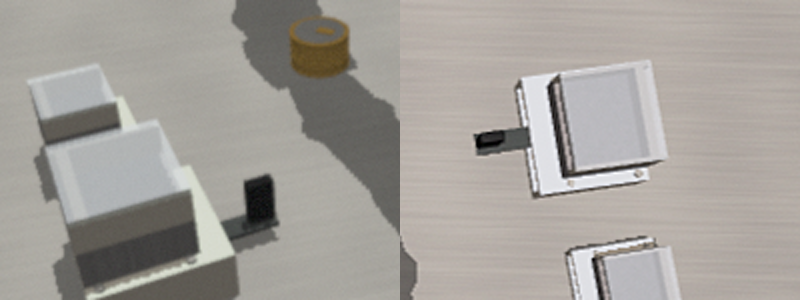

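```bash
python3 - <<'E'
from h import *
im=cv2.imread("pics/top5full.png");cv2.imwrite("pics/g5.png",cv2.resize(im[175:225,325:385],None,fx=10,fy=10,interpolation=cv2.INTER_CUBIC))
th=np.radians(-80.4);d=np.array([np.cos(th),np.sin(th),0]);l=np.array([-d[1],d[0],0])
G=np.array([.5864,-.1691,.015])
for nm,u,v,z in(("topfront",.013,0,.05),("toprear",-.013,0,.05),("tongue rear L",-.013,.012,.005),("tongue rear R",-.013,-.012,.005)):
    q=p("top",G+u*d+v*l+[0,0,z]);print(nm,((q+.5-[325,175])*10).round(0))
E
```

```text
topfront [272. 238.]
toprear [153. 255.]
tongue rear L [121. 234.]
tongue rear R [137. 338.]
```

View pics/g5.png

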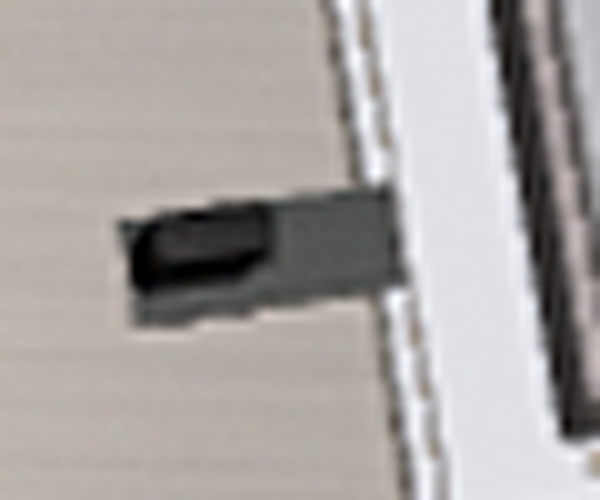

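```bash
python3 -m creep '[{"translation":[0,0,0],"rot":[0,0,5.1],"jaw":0.06},{"translation":[0,0,0],"rot":[0,0,5.1],"jaw":0.06},{"translation":[0,0,0],"rot":[0,0,5.1],"jaw":0.06},{"translation":[0,0,0],"rot":[0,0,5.1],"jaw":0.06},{"translation":[0,0,0],"rot":[0,0,0],"jaw":0.06}]' 50
python3 d.py .6365 .2437 .1 79.7
```

```text
clock: 10.73
position: [0.5438, 0.0902, 0.1804]
ee_rot: [2.42, 2.002, 0.0]
force: [0.3, -0.3, 0.2]
width: 0.655
t 10.73 pos [0.5438 0.0902 0.1804] yaw 79.2 zaxis [ 0.001 -0.001 -1.   ] F [ 0.3 -0.3  0.2] T [-0.14  0.04  0.05] w 0.0601 q [-0.54  0.35  0.37  1.82 -0.15  1.   -0.3 ]
tool delta mm [168.2  62.3  80.3] rot tool z -0.5
```

```bash
python3 -m creep '[{"translation":[0.02,0.008,0],"rot":[0,0,-0.4],"jaw":0.06},{"translation":[0.03,0.011,0.01],"rot":[0,0,0],"jaw":0.06},{"translation":[0.03,0.011,0.015],"rot":[0,0,0],"jaw":0.06},{"translation":[0.03,0.011,0.015],"rot":[0,0,0],"jaw":0.06},{"translation":[0.03,0.011,0.015],"rot":[0,0,0],"jaw":0.06},{"translation":[0.02,0.008,0.015],"rot":[0,0,0],"jaw":0.06},{"translation":[0.008,0.003,0.01],"rot":[0,0,0],"jaw":0.06},{"translation":[0,0,0],"rot":[0,0,0],"jaw":0.06}]' 50
python3 d.py .6365 .2437 .027 79.7
```

```text
clock: 11.4
position: [0.6342, 0.2468, 0.0972]
ee_rot: [-2.403, -2.022, 0.005]
force: [-1.0, -0.5, -0.5]
width: 0.651
t 11.4 pos [0.6342 0.2468 0.0972] yaw 80.16 zaxis [-0.003 -0.001 -1.   ] F [-1.  -0.5 -0.5] T [-0.12  0.07  0.06] w 0.0598 q [-0.65  0.64  0.32  1.56 -0.23  0.98 -0.43]
tool delta mm [-2.5  3.  70.2] rot tool z 0.46
```

```bash
python3 -m creep '[{"translation":[-0.002,0.002,0.014],"rot":[0,0,0.3],"jaw":0.06},{"translation":[0,0,0.014],"rot":[0,0,0],"jaw":0.06},{"translation":[0,0,0.014],"rot":[0,0,0],"jaw":0.06},{"translation":[0,0,0.014],"rot":[0,0,0],"jaw":0.06},{"translation":[0,0,0.014],"rot":[0,0,0],"jaw":0.06},{"translation":[0,0,0],"rot":[0,0,0],"jaw":0.06},{"translation":[0,0,0],"rot":[0,0,0],"jaw":0.06}]' 50
python3 d.py .6365 .2437 .027 79.7
python3 - <<'E'
from h import *
for n,c in(("scene",(380,170)),("top",(130,130))):
    im=optics.get_image(n)[:,:,::-1]; cv2.imwrite(f"pics/{n}6.png",cv2.resize(im[c[1]:c[1]+100,c[0]:c[0]+130],None,fx=3,fy=3,interpolation=cv2.INTER_CUBIC))
cv2.imwrite("pics/both6.png",np.hstack([cv2.imread("pics/scene6.png"),cv2.imread("pics/top6.png")]))
E
```

```text
clock: 11.98
position: [0.6363, 0.242, 0.03]
ee_rot: [2.414, 2.011, -0.002]
force: [0.1, 0.3, 0.3]
width: 0.654
t 11.98 pos [0.6363 0.242  0.03  ] yaw 79.59 zaxis [-0.001 -0.001 -1.   ] F [0.1 0.3 0.3] T [-0.05  0.01  0.04] w 0.0601 q [-0.63  0.71  0.29  1.61 -0.25  0.85 -0.41]
tool delta mm [ 1.7 -0.1  3. ] rot tool z -0.11
```

View pics/both6.png

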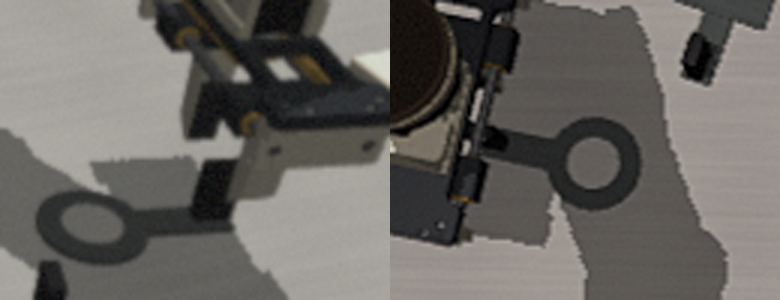

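```bash
python3 -m creep '[{"translation":[0.001,0,0.002],"rot":[0,0,0],"jaw":0.03},{"translation":[0,0,0],"rot":[0,0,0],"jaw":0.02},{"translation":[0,0,0],"rot":[0,0,0],"jaw":0},{"translation":[0,0,0],"rot":[0,0,0],"jaw":0},{"translation":[0,0,0],"rot":[0,0,0],"jaw":0},{"translation":[0,0,0],"rot":[0,0,0],"jaw":0},{"translation":[0,0,0],"rot":[0,0,0],"jaw":0},{"translation":[0,0,0],"rot":[0,0,0],"jaw":0}]' 55
python3 d.py
python3 -m creep '[{"translation":[0,0,-0.005],"rot":[0,0,0],"jaw":0},{"translation":[0,0,-0.015],"rot":[0,0,0],"jaw":0},{"translation":[0,0,-0.02],"rot":[0,0,0],"jaw":0},{"translation":[0,0,-0.025],"rot":[0,0,0],"jaw":0},{"translation":[0,0,-0.025],"rot":[0,0,-5],"jaw":0},{"translation":[0,0,-0.02],"rot":[0,0,-5],"jaw":0},{"translation":[0,0,-0.01],"rot":[0,0,-5],"jaw":0},{"translation":[0,0,0],"rot":[0,0,-4.7],"jaw":0},{"translation":[0,0,0],"rot":[0,0,0],"jaw":0}]' 55
python3 d.py .5728 -.0906 .127 99.6
```

```text
clock: 12.75
position: [0.6368, 0.2445, 0.0278]
ee_rot: [-2.413, -2.012, -0.0]
force: [1.5, 0.3, -0.9]
width: 0.123
t 12.75 pos [0.6368 0.2445 0.0278] yaw 79.63 zaxis [ 0.  0. -1.] F [ 1.5  0.3 -0.9] T [-0.1  -0.05 -0.  ] w 0.0113 q [-0.63  0.72  0.29  1.61 -0.25  0.85 -0.42]
clock: 13.5
position: [0.6373, 0.2444, 0.1492]
ee_rot: [2.029, 2.398, 0.003]
force: [-0.4, -0.6, -0.2]
width: 0.116
t 13.5 pos [0.6373 0.2444 0.1492] yaw 99.53 zaxis [ 0.002  0.001 -1.   ] F [-0.4 -0.6 -0.2] T [-0.03  0.07 -0.05] w 0.0107 q [-0.6   0.58  0.24  1.51 -0.15  1.07 -0.15]
tool delta mm [-319.7 -119.1   21.8] rot tool z -0.07
```

```bash
python3 -m creep '[{"translation":[-0.014,-0.005,0],"rot":[0,0,0],"jaw":0},{"translation":[-0.03,-0.011,0],"rot":[0,0,0],"jaw":0},{"translation":[-0.032,-0.012,0],"rot":[0,0,0],"jaw":0},{"translation":[-0.032,-0.012,0],"rot":[0,0,0],"jaw":0},{"translation":[-0.032,-0.012,0],"rot":[0,0,0],"jaw":0},{"translation":[-0.032,-0.012,0.004],"rot":[0,0,0],"jaw":0},{"translation":[-0.032,-0.012,0.004],"rot":[0,0,0],"jaw":0},{"translation":[-0.032,-0.012,0.004],"rot":[0,0,0],"jaw":0},{"translation":[-0.032,-0.012,0.005],"rot":[0,0,0],"jaw":0},{"translation":[-0.027,-0.01,0.005],"rot":[0,0,0],"jaw":0},{"translation":[-0.015,-0.006,0],"rot":[0,0,0],"jaw":0},{"translation":[0,0,0],"rot":[0,0,0],"jaw":0}]' 55
python3 d.py .5728 -.0882 .126 99.6
python3 - <<'E'
from h import *
for n,c in(("scene",(110,120)),("top",(260,110))):
    im=optics.get_image(n)[:,:,::-1]; cv2.imwrite(f"pics/{n}7full.png",im); cv2.imwrite(f"pics/{n}7.png",cv2.resize(im[c[1]:c[1]+150,c[0]:c[0]+200],None,fx=2,fy=2,interpolation=cv2.INTER_CUBIC))
cv2.imwrite("pics/both7.png",np.hstack([cv2.imread("pics/scene7.png"),cv2.imread("pics/top7.png")]))
E
```

```text
clock: 14.5
position: [0.5698, -0.0868, 0.1252]
ee_rot: [-2.046, -2.384, 0.006]
force: [0.4, -0.3, -1.0]
width: 0.119
t 14.5 pos [ 0.5698 -0.0868  0.1252] yaw 98.72 zaxis [-0.002 -0.003 -1.   ] F [ 0.4 -0.3 -1. ] T [-0.04  0.07 -0.01] w 0.011 q [-0.15  0.45  0.28  1.81 -0.15  0.9   0.35]
tool delta mm [-1.9  2.8 -0.8] rot tool z -0.88
```

View pics/both7.png

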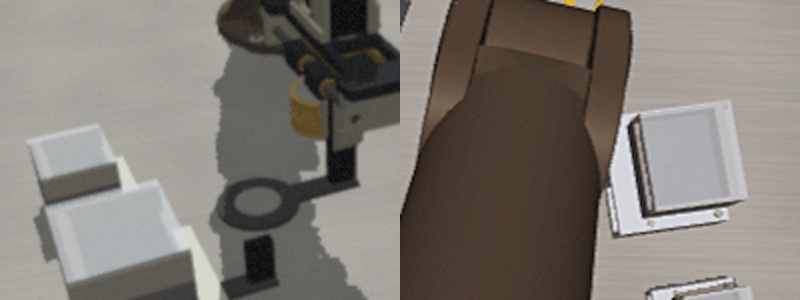

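```bash
python3 - <<'E'
from fit import *
S=cv2.imread("pics/scene7full.png"); s=4; off,wh=(212,202),(66,34)
c=cv2.resize(S[off[1]:off[1]+wh[1],off[0]:off[0]+wh[0]].max(axis=2),None,fx=s,fy=s,interpolation=cv2.INTER_CUBIC)
m=(c<88).astype(np.uint8)
k,lb,stt,_=cv2.connectedComponentsWithStats(m); m=(lb==1+np.argmax(stt[1:,4])).astype(np.uint8)
cs,_=cv2.findContours(m,cv2.RETR_EXTERNAL,cv2.CHAIN_APPROX_NONE);cv2.drawContours(m,cs,-1,1,-1)
G=np.array([.5698,-.0868,.1252-.0278])
def ren(dx,dy,pitch,yaw=np.radians(-81.2),dz=0):
    R=Ro.from_euler("ZY",[yaw,pitch]).as_matrix(); k=np.zeros_like(m)
    T=lambda L:[G+[dx,dy,dz]+R@np.array(q) for q in L]
    th=np.linspace(0,2*np.pi,48)
    hull(k,"scene",T([(.08+.0365*np.cos(t),.0365*np.sin(t),h) for t in th for h in(0,.005)]),off,s)
    hull(k,"scene",T([(u,v,h) for u in(-.013,.05) for v in(-.012,.012) for h in(0,.005)]),off,s)
    return k
f=lambda v:(ren(*v)!=m).sum()/m.sum()
x0=np.array([0,0,.02]);b=minimize(f,x0,method="Nelder-Mead",options=dict(initial_simplex=[x0]+[x0+d for d in np.diag([.006,.006,.06])]))
print(b.x.round(4),np.degrees(b.x[2]),b.fun)
f2=lambda v:f([0,0,v[0]]);print([(a,round(f([0,0,np.radians(a)]),3)) for a in(-1,0,1,2,3,4,5)])
cv2.imwrite("pics/m7.png",np.hstack([m*255,ren(*b.x)*255,c]))
E
```

```text
[-0.0038  0.0019  0.03  ] 1.7205447086099526 0.05357142857142857
[(-1, np.float64(0.081)), (0, np.float64(0.081)), (1, np.float64(0.11)), (2, np.float64(0.138)), (3, np.float64(0.167)), (4, np.float64(0.199)), (5, np.float64(0.229))]
```

View pics/m7.png

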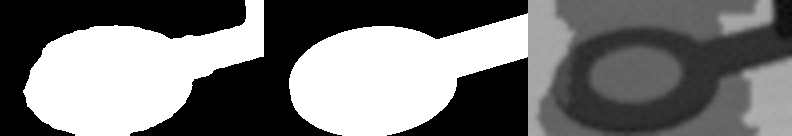

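```bash
python3 -m creep '[{"translation":[0,0.003,0],"rot":[0,0,-0.8],"jaw":0},{"translation":[-0.01,0,0],"rot":[0,0,0],"jaw":0},{"translation":[-0.015,0,0],"rot":[0,0,0],"jaw":0},{"translation":[0,0,0],"rot":[0,0,0],"jaw":0}]' 55
python3 d.py .5920 -.2016 .126 99.6
python3 - <<'E'
from h import *
for n,c in(("scene",(110,140)),("top",(300,120))):
    im=optics.get_image(n)[:,:,::-1]; cv2.imwrite(f"pics/{n}8.png",cv2.resize(im[c[1]:c[1]+110,c[0]:c[0]+140],None,fx=2.8,fy=2.8,interpolation=cv2.INTER_CUBIC))
cv2.imwrite("pics/both8.png",np.hstack([cv2.imread("pics/scene8.png"),cv2.imread("pics/top8.png")]))
E
```

```text
clock: 14.93
position: [0.5805, -0.1071, 0.126]
ee_rot: [2.017, 2.406, -0.002]
force: [-0.5, -1.0, -1.5]
width: 0.117
t 14.93 pos [ 0.5805 -0.1071  0.126 ] yaw 100.04 zaxis [ 0.001 -0.002 -1.   ] F [-0.5 -1.  -1.5] T [-0.11  0.09  0.02] w 0.0107 q [-0.11  0.47  0.28  1.78 -0.15  0.92  0.41]
tool delta mm [-95.1  -5.2   0.2] rot tool z 0.44
```

View pics/both8.png

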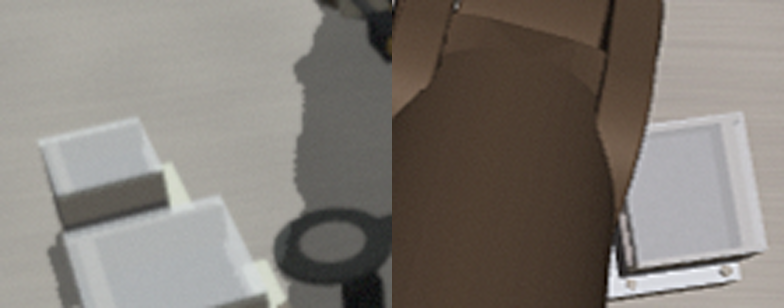

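```bash
python3 -m creep '[{"translation":[0,-0.003,0],"rot":[0,0,0.4],"jaw":0},{"translation":[-0.012,0,0],"rot":[0,0,0],"jaw":0},{"translation":[-0.015,0,0],"rot":[0,0,0],"jaw":0},{"translation":[-0.015,0,0],"rot":[0,0,0],"jaw":0},{"translation":[-0.015,0,0],"rot":[0,0,0],"jaw":0},{"translation":[-0.01,0,0],"rot":[0,0,0],"jaw":0},{"translation":[0,0,0],"rot":[0,0,0],"jaw":0}]' 55
python3 d.py .5920 -.2016 .1148 99.6
```

```text
clock: 15.62
position: [0.5882, -0.1743, 0.1259]
ee_rot: [2.028, 2.397, -0.002]
force: [-0.1, -0.7, -0.5]
width: 0.124
t 15.62 pos [ 0.5882 -0.1743  0.1259] yaw 99.54 zaxis [ 0.    -0.002 -1.   ] F [-0.1 -0.7 -0.5] T [-0.08  0.05  0.  ] w 0.0114 q [ 0.    0.5   0.28  1.72 -0.17  0.94  0.52]
tool delta mm [-27.6  -0.8  11.2] rot tool z -0.06
```

```bash
python3 -m creep '[{"translation":[-0.007,0,0.003],"rot":[0,0,0],"jaw":0},{"translation":[-0.007,0,0.002],"rot":[0,0,0],"jaw":0},{"translation":[-0.006,0,0.002],"rot":[0,0,0],"jaw":0},{"translation":[-0.002,0,0],"rot":[0,0,0],"jaw":0},{"translation":[0,0,0],"rot":[0,0,0],"jaw":0}]' 55
python3 d.py .5920 -.2016 .1128 99.6
python3 -m creep '[{"translation":[-0.002,0,0],"rot":[0,0,0],"jaw":0},{"translation":[-0.002,0,0],"rot":[0,0,0],"jaw":0},{"translation":[0,0,0],"rot":[0,0,0],"jaw":0}]' 55
python3 d.py .5920 -.2016 .1128 99.6
```

```text
clock: 16.03
position: [0.5918, -0.1932, 0.1186]
ee_rot: [-2.026, -2.401, 0.001]
force: [-0.1, 1.1, -1.2]
width: 0.121
t 16.03 pos [ 0.5918 -0.1932  0.1186] yaw 99.69 zaxis [-0. -0. -1.] F [-0.1  1.1 -1.2] T [0.02 0.11 0.05] w 0.0111 q [ 0.04  0.52  0.28  1.7  -0.17  0.94  0.56]
tool delta mm [-8.3 -1.2  5.8] rot tool z 0.09
clock: 16.28
position: [0.5928, -0.1968, 0.119]
ee_rot: [2.025, 2.402, 0.0]
force: [0.7, 0.3, -2.1]
width: 0.118
t 16.28 pos [ 0.5928 -0.1968  0.119 ] yaw 99.73 zaxis [ 0. -0. -1.] F [ 0.7  0.3 -2.1] T [-0.03  0.12 -0.04] w 0.0108 q [ 0.04  0.53  0.28  1.7  -0.17  0.94  0.56]
tool delta mm [-4.6 -1.6  6.2] rot tool z 0.13
```

```bash
python3 -m creep '[{"translation":[-0.002,0,0],"rot":[0,0,0],"jaw":0},{"translation":[-0.002,0,0],"rot":[0,0,0],"jaw":0},{"translation":[0,0,0],"rot":[0,0,0],"jaw":0}]' 55
python3 d.py .5920 -.2016 .1128 99.6
python3 -m creep '[{"translation":[-0.002,0,0],"rot":[0,0,0],"jaw":0},{"translation":[0,0,0],"rot":[0,0,0],"jaw":0}]' 55
python3 d.py .5920 -.2016 .1128 99.6
```

```text
clock: 16.53
position: [0.5934, -0.201, 0.1189]
ee_rot: [2.025, 2.401, -0.0]
force: [0.3, 0.5, -0.3]
width: 0.123
t 16.53 pos [ 0.5934 -0.201   0.1189] yaw 99.71 zaxis [ 0. -0. -1.] F [ 0.3  0.5 -0.3] T [-0.11  0.04  0.03] w 0.0113 q [ 0.05  0.53  0.28  1.69 -0.17  0.94  0.57]
tool delta mm [-0.4 -1.5  6.1] rot tool z 0.11
clock: 16.7
position: [0.5937, -0.2022, 0.1188]
ee_rot: [-2.025, -2.401, -0.001]
force: [-0.0, 1.7, -1.1]
width: 0.12
t 16.7 pos [ 0.5937 -0.2022  0.1188] yaw 99.73 zaxis [-0.     0.001 -1.   ] F [-0.   1.7 -1.1] T [0.12 0.09 0.02] w 0.0111 q [ 0.05  0.53  0.28  1.69 -0.18  0.95  0.57]
tool delta mm [ 0.9 -1.5  6. ] rot tool z 0.13
```

```bash
python3 -m creep '[{"translation":[-0.0015,0,0],"rot":[0,0,0],"jaw":0},{"translation":[0,0,0.002],"rot":[0,0,0],"jaw":0},{"translation":[0,0,0.002],"rot":[0,0,0],"jaw":0},{"translation":[0,0,0],"rot":[0,0,0],"jaw":0}]' 55
python3 d.py .5920 -.2016 .1128 99.6
python3 -m creep '[{"translation":[0,0,0.001],"rot":[0,0,0],"jaw":0},{"translation":[0,0,0.001],"rot":[0,0,0],"jaw":0},{"translation":[0,0,0],"rot":[0,0,0],"jaw":0}]' 55
python3 d.py .5920 -.2016 .1128 99.6
```

```text
clock: 17.03
position: [0.5939, -0.2024, 0.1145]
ee_rot: [-2.022, -2.402, -0.001]
force: [-0.4, 5.8, 1.5]
width: 0.119
t 17.03 pos [ 0.5939 -0.2024  0.1145] yaw 99.81 zaxis [-0.001  0.002 -1.   ] F [-0.4  5.8  1.5] T [1.59 0.31 0.  ] w 0.0109 q [ 0.06  0.54  0.28  1.69 -0.18  0.94  0.57]
tool delta mm [ 1.1 -1.7  1.7] rot tool z 0.21
clock: 17.28
position: [0.594, -0.2018, 0.1127]
ee_rot: [-2.022, -2.402, -0.002]
force: [-1.8, 8.3, 2.0]
width: 0.117
t 17.28 pos [ 0.594  -0.2018  0.1127] yaw 99.81 zaxis [-0.001  0.003 -1.   ] F [-1.8  8.3  2. ] T [1.56 0.39 0.  ] w 0.0107 q [ 0.06  0.54  0.28  1.7  -0.18  0.94  0.57]
tool delta mm [ 0.5 -1.9 -0.1] rot tool z 0.21
```

```bash
python3 -m creep '[{"translation":[0,0,0.001],"rot":[0,0,0],"jaw":0},{"translation":[0,0,0.001],"rot":[0,0,0],"jaw":0},{"translation":[0,0,0],"rot":[0,0,0],"jaw":0}]' 55
python3 d.py .5920 -.2016 .1128 99.6
```

```text
clock: 17.53
position: [0.5943, -0.2014, 0.1121]
ee_rot: [-2.022, -2.402, -0.004]
force: [-5.3, 10.8, 12.6]
width: 0.117
t 17.53 pos [ 0.5943 -0.2014  0.1121] yaw 99.82 zaxis [ 0.     0.003 -1.   ] F [-5.3 10.8 12.6] T [ 2.1   1.21 -0.05] w 0.0108 q [ 0.06  0.54  0.28  1.7  -0.18  0.93  0.58]
tool delta mm [ 0.2 -2.3 -0.7] rot tool z 0.22
```

```bash
python3 -m creep '[{"translation":[0,0,0],"rot":[0,0,0],"jaw":0.03},{"translation":[0,0,0],"rot":[0,0,0],"jaw":0.045},{"translation":[0,0,0],"rot":[0,0,0],"jaw":0.05},{"translation":[0,0,0],"rot":[0,0,0],"jaw":0.05},{"translation":[0,0,0],"rot":[0,0,0],"jaw":0.05}]' 50
python3 d.py
python3 -m creep '[{"translation":[0,0,-0.01],"rot":[0,0,0],"jaw":0.05},{"translation":[0,0,-0.02],"rot":[0,0,0],"jaw":0.05},{"translation":[0,0,-0.03],"rot":[0,0,0],"jaw":0.05},{"translation":[0,0,-0.03],"rot":[0,0,0],"jaw":0.05},{"translation":[0.02,0,-0.02],"rot":[0,0,0],"jaw":0.05},{"translation":[0.035,0,0],"rot":[0,0,0],"jaw":0.05},{"translation":[0.04,0,0],"rot":[0,0,0],"jaw":0.05},{"translation":[0.04,0,0],"rot":[0,0,0],"jaw":0.05},{"translation":[0.04,0,0],"rot":[0,0,0],"jaw":0.05},{"translation":[0.04,0,0],"rot":[0,0,0],"jaw":0.05},{"translation":[0.03,0,0],"rot":[0,0,0],"jaw":0.05},{"translation":[0.02,0,0],"rot":[0,0,0],"jaw":0.05}]' 50
python3 - <<'E'
from h import *
for n,c in(("scene",(110,160)),("top",(320,140))):
    im=optics.get_image(n)[:,:,::-1]; cv2.imwrite(f"pics/{n}9full.png",im); cv2.imwrite(f"pics/{n}9.png",cv2.resize(im[c[1]:c[1]+110,c[0]:c[0]+110],None,fx=5,fy=5,interpolation=cv2.INTER_CUBIC)[:,:])
cv2.imwrite("pics/both9.png",np.hstack([cv2.resize(cv2.imread(f"pics/{k}9.png"),(400,400)) for k in("scene","top")]))
im=cv2.imread("pics/top9full.png");cv2.imwrite("pics/g9.png",cv2.resize(im[165:225,325:395],None,fx=10,fy=10,interpolation=cv2.INTER_CUBIC))
th=np.radians(-80.4);d=np.array([np.cos(th),np.sin(th),0]);l=np.array([-d[1],d[0],0])
for H,g,z0 in(([.6053,-.2805,.085],.08,0),([.6031,-.2677,.015],.1,0)):
  for nm,u,v,z in(("topfront",.013,0,.05),("toprear",-.013,0,.05),("tongue rear L",-.013,.012,.005),("tongue rear R",-.013,-.012,.005)):
    q=p("top",np.array(H)+(u-g)*d+v*l+[0,0,z]);print(g,nm,((q+.5-[325,165])*10).round(0))
E
```

```text
clock: 17.95
position: [0.5938, -0.2045, 0.1107]
ee_rot: [2.026, 2.401, -0.001]
force: [-0.3, 0.2, 0.6]
width: 0.43
t 17.95 pos [ 0.5938 -0.2045  0.1107] yaw 99.69 zaxis [-0. -0. -1.] F [-0.3  0.2  0.6] T [-0.04  0.01 -0.04] w 0.0395 q [ 0.06  0.54  0.28  1.7  -0.18  0.93  0.58]
clock: 18.95
position: [0.5484, 0.0613, 0.2217]
ee_rot: [-2.02, -2.405, -0.002]
force: [-0.1, 0.2, 0.3]
width: 0.541
0.08 topfront [486. 260.]
0.08 toprear [358. 278.]
0.08 tongue rear L [313. 259.]
0.08 tongue rear R [331. 371.]
0.1 topfront [272. 338.]
0.1 toprear [153. 355.]
0.1 tongue rear L [121. 334.]
0.1 tongue rear R [137. 437.]
```

View pics/both9.png

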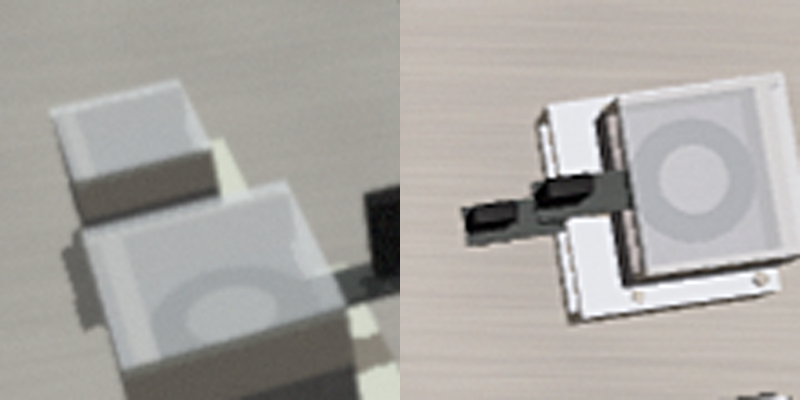

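View pics/g9.png

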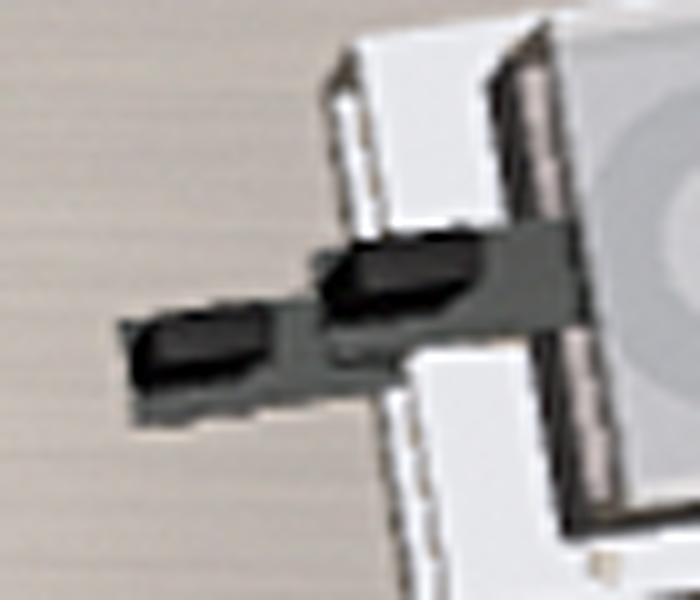

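```bash
python3 -m creep '[{"translation":[0,0,0],"rot":[0,0,0],"jaw":0.05},{"translation":[0,0,0],"rot":[0,0,0],"jaw":0.05},{"translation":[0,0,0],"rot":[0,0,0],"jaw":0.05}]' && python3 -c "
from cell import arm
print(arm.sign_off())"
```

```text
clock: 19.3
position: [0.5495, 0.0555, 0.2211]
ee_rot: [2.028, 2.399, -0.0]
force: [0.2, 0.4, -0.7]
width: 0.543
the job is handed in; nothing more can be done
None
```

Both plates are in the larger white rack. I put the big one in the lower slot first, then the small one in the upper slot, and handed the job in at about 19.3 s.

- **Contact:** I held each plate by its grip and slid it in flat. I pushed it until the wrist force rose by about 8–11 N against the stop, lowered it onto the slot floor (about 11–13 N), and let go.
- **Position:** In the last pictures the rear edges of both tongues were within about 1 mm of where they should be at home, measured along the slot. The big plate had not moved when the small one went in.
- **Sideways offset:** Both plates sit roughly 2–3 mm to one side of the centre line, inside the 10 mm or so of play each slot allows.
- **Disagreement:** The two cameras differed by 2–3 mm on sideways position, and one overhead estimate suggested the big plate was drooping more in the grip. A fit of its outline in the scene camera gave only about 1° nose down.
- **At hand-in:** The arm was well clear of the rack and touching nothing.

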